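# Load, lock and start the potato peeler

### The job

Get the bench-top potato peeler going: push the steel catch pan across the table until it stands centred under the peeler's outlet spout, and put every potato on the table into the drum. Then set the lid on the mouth, turn it while pressing lightly until its lugs drop through the notches and it lies flat on the rim, and turn it clockwise (seen from above) to its stop so that it is locked. Only once the lid is locked and the pan is in place, press the start button fully down for a moment and let go; leave the onions, the carrot, the spoon, the bottle and the jar where they are.

Things in the scene. Friction and masses are not known exactly. Their poses are not given: they have to be found in the camera images.
- mouth (a point): Centre of the peeler's open round mouth, level with its rim, 207 mm above the table. The fixed peeler is an aluminium drum 184 mm across on a grey motor base; its place and yaw vary. z up; x runs from front notch (-x) to back notch (+x), -y towards the spout. The mouth is 136 mm across, inside a flat inward lip 10 mm thick.
- notch (a point): The front notch in the lip, 76 mm from the drum axis on the mouth's -x side; a like one lies opposite at +x. Each is 39 mm wide at the lip's inner edge and reaches out to 84 mm from the axis; black tabs on the drum's outside mark both. Same axes as the mouth.
- drum_floor (a point): Centre of the drum's inner floor, 40 mm above the table. Under the lip the drum is 172 mm across inside.
- spout_tip (a point): Tip of the outlet spout, a sloping steel chute 56 mm wide that sticks out of the drum to 154 mm from its axis; the tip is 65 to 88 mm above the table, rising to about 110 mm at the drum. The pan slides in below it.
- lid_grip (a point): Middle of the black handle bar (100 mm along x, 22 mm wide along y, 40 mm high, top 16 mm above this point) of the loose lid, 0.45 kg, z up. Below it: an aluminium disc 180 mm across (top 24, underside 30 mm below this point), then a plug 132 mm across with bevelled foot, reaching 64 mm below it. It lies on the table plug down, the point 64 mm up.
- lid_lug (a point): One of the lid's two opposite steel lugs, 70 mm from the lid's axis under the +x end of the handle (the other under the -x end): 29 mm wide, 8 mm thick, reaching 80 mm from the axis, centred 48 mm below lid_grip. With the handle in line with the notches, either way round, within 3.5 degrees, the lugs pass the lip.
- lid: The lid as a whole, origin at the plug's foot. On the mouth, lugs on the lip: origin 12 mm below the rim (lid_grip 52 mm above). Once dropped in, disc on rim: lid_grip 30 mm above the rim. Then it turns about 60 degrees clockwise from above to a stop, the lugs under the lip (10 degrees the other way); under 1 N m.
- pan: The shallow open stainless steel catch pan, loose, 0.45 kg: 120 mm (x) by 150 mm (y) by 45 mm high, walls 5 mm; origin at the centre of its underside, z up.
- pan_spot (a point): Point on the table under the peeler's outlet spout where the pan's centre belongs: 170 mm out from the drum's axis on the spout side. Same axes as the mouth point, so -y points away from the drum; with the pan's long side facing the drum, 18 mm remain between pan and drum.
- start (a joint): The start push button: travel in m, 0 when out, 0.006 when fully pressed; it springs back. Pressing it fully takes 5 N.
- start_top (a point): Centre of the top face of the start button (grey, 36 mm across, pressed straight down), on a low grey pod at the front left of the peeler.
- potato0_mid (a point): Centre of a raw brown potato, a rounded block 70 x 50 x 42 mm (length x, width y, height z as it first lies), 0.13 kg. May be absent.
- potato1_mid (a point): Centre of a raw brown potato, a rounded block 66 x 48 x 44 mm (length x, width y, height z as it first lies), 0.13 kg. May be absent.
- potato2_mid (a point): Centre of a raw brown potato, a rounded block 74 x 52 x 42 mm (length x, width y, height z as it first lies), 0.13 kg. May be absent.
- potato3_mid (a point): Centre of a raw brown potato, a rounded block 64 x 50 x 46 mm (length x, width y, height z as it first lies), 0.13 kg. May be absent.
- onion0: Not part of the job, leave alone: a brown onion, 72 mm across and 75 mm high with a pointed top; origin at the centre of its underside.
- onion1: Not part of the job, leave alone: a second brown onion, like the first.
- carrot: Not part of the job, leave alone: a carrot 153 mm long along x, up to 34 mm thick; origin in the middle of its length, on the table.
- oil: Not part of the job, leave alone: a green glass bottle 64 mm across, 220 mm high; origin at the centre of its underside.
- spice: Not part of the job, leave alone: a glass jar with steel cap, 72 mm across, 85 mm high; origin at the centre of its underside.
- spoon: Not part of the job, leave alone: a steel spoon 200 mm long lying on the table along x.

How it is judged:
On the way, in this order (a step that is already met when the one before it is completed fails the run):
1. every potato is in the drum (horizontal distance between each of potato0_mid, potato1_mid, potato2_mid, potato3_mid and mouth below 0.085 m and z of each of potato0_mid, potato1_mid, potato2_mid, potato3_mid in the frame of mouth below -0.015 m), for 0.2 s.
2. the lid has dropped in: its disc lies on the rim (horizontal distance between lid_grip and mouth below 0.008 m and z of lid_grip in the frame of mouth below 0.034 m and angle between lid_grip's own z axis and vertical below 0.06 rad), for 0.1 s.
3. the lid is turned clockwise under the lip (at least 46 degrees) (all of step 2 and angle between the x axis of lid_grip and the x axis of mouth, either way round above 0.8 rad), for 0.2 s.
4. the start button is pressed with the lid locked and the pan under the spout (all of step 3 and horizontal distance between pan and pan_spot below 0.03 m and angle between pan's own z axis and vertical below 0.06 rad and height (world z) of pan below 0.01 m and value of joint start above 0.004 m), for 0.05 s.
At the end, for the whole second after the job is handed in: All potatoes in the drum; lid flat on the rim (within 4 mm of home, 8 mm of the axis), turned at least 46 degrees from the notches; pan flat on the table, its centre within 30 mm of its spot; start button pressed after all that and out again (all of step 1 and all of step 3 and horizontal distance between pan and pan_spot below 0.03 m and angle between pan's own z axis and vertical below 0.06 rad and height (world z) of pan below 0.01 m and value of joint start below 0.002 m and linear speed of pan below 0.02 m/s); the robot touches nothing.
It fails at once if the start button is pressed while the lid is not locked (value of joint start above 0.003 m and not (horizontal distance between lid_grip and mouth below 0.008 m and z of lid_grip in the frame of mouth below 0.034 m and angle between lid_grip's own z axis and vertical below 0.06 rad and angle between the x axis of lid_grip and the x axis of mouth, either way round above 0.8 rad)).
It fails at once if an onion, the carrot, the spoon, the bottle or the jar is moved more than 50 mm (distance of any of onion0, onion1, carrot, oil, spice, spoon from where it was at the start of the episode above 0.05 m).
It fails at once if the bottle or jar is tipped over (angle between any of oil, spice's own z axis and vertical above 0.5 rad).
Of potato0, potato1, potato2, potato3 only 2 to 4 are there at a start; the rules pass over those that are not, and their reading is None.
At some moment in a run one of potato0, potato1, potato2, potato3, pan may be knocked a few centimetres aside while the robot is not near it.
It also fails if it takes over 210 s, if anything falls off the work surface, if the arm or the gripper's body presses on something with over 40 N, if the wrist force passes 120 N, or if a joint passes its speed limit or range.

### The arm

A 6-joint arm with a two-finger parallel gripper is mounted at the origin on the work surface. World frame = base frame: x ahead of the robot, y to its left, z up, the work surface at z = 0. Lengths are in m, angles in rad, forces in N, time in s.
With the tool pointing down it reaches from about 0.275 to 0.825 m from the base axis. Payload 5.2 kg.
Tool frame: the origin (TCP) lies at the very end of the fingers, on their centre line; the grasp point (between the pads) lies 19 mm behind it; z points along the fingers, y is the line along which they close (so a half turn about z gives the same grasp; the last joint's range is limited). The gripper opens to 93 mm and grips with 3 to 60 N. Pads are 15 mm wide; open, the fingers measure 128 mm over their backs; the gripper's body (75 mm by 188 mm) begins 65 mm behind the grasp point.
Start: joints at [-1.456, 0.259, 1.535, -0, 1.348, -0.203], TCP at [0.172, -0.522, 0.219] pointing down, gripper open.
Joint ranges: [-3.14, 3.14], [-0.91, 2.08], [0.19, 2.58], [-1.22, 4.36], [0.22, 2.71], [-3.12, 3.12]. Speed limits (rad/s): [2.57, 2.57, 3.14, 3.14, 3.14, 3.14].

### API

Orientations are given as a 3x3 rotation matrix whose columns are the frame's x, y, z axes.
In Python, from plant import manip gives the robot as it stands. Calls block until the motion is done:
- manip.move_pose(position, orientation): joint-space move of the TCP to a pose.
- manip.servo_line(position, rotation=None, feed=0.15, guard=None): straight line of the TCP; rotation=None keeps the orientation; feed is the mean speed in m/s. With guard (N) it stops when the force on the tool has changed by that much, and returns True; else False.
- manip.set_joints(angles): joint-space move.
- manip.move_gripper(opening, strength=None): finger opening in m; strength is the grip in N (None keeps the last); returns when the fingers have stopped.
- manip.dwell(seconds).
- manip.inverse_kinematics(position, orientation): joint angles nearest the present ones, or None.
- manip.capture(name): name is "scene" or "top"; returns the picture (480x640x3 uint8, blue, green, red); there is no depth.
- manip.camera_model(name): a dict with "mtx" (3x3 intrinsics, pixels), "eye" and "attitude" of the camera in the world. Camera axes: x right, y down, z forward; pixel columns grow to the right and rows downward; lengths in m; the calibration is good to about 2 mm. A picture is of the moment at which its call begins. camera_model takes no time and is no camera call.
A pose or a line that the arm cannot do raises manip.Unreachable and nothing moves.
- manip.job_done(): hands the job in; it is judged then, once.
Readings, each from a call of its own:
- manip.get_t(): time.
- manip.get_q(): joint angles.
- manip.get_joint_vel(): joint speeds.
- manip.get_joint_efforts(): joint torques, N m.
- manip.get_tcp_pos(): TCP position.
- manip.get_ee_rot(): TCP orientation.
- manip.get_ft_force(): force on the tool from outside, world axes, zero at the start.
- manip.get_ft_torque(): the same for the moment, N m.
- manip.get_width(): finger opening in m.
- manip.get_gripper_force(): force on a finger pad.
Only numpy, scipy, OpenCV 4.12 (cv2) and the standard library are available. Lean on these libraries where they do the work, as an engineer would, in place of code of your own. Each camera call takes 0.05 s, during which the arm holds its last target. There are 200 camera calls.

## Working session

There is one attempt and no reset: what is moved stays moved. The work goes in short steps, each a Python script; the robot and the scene stay as the last script left them, time stands still between calls to the robot, and variables do not carry over. Pictures are saved under pics/ and viewed, at most 14 in all, crops included, and the job is handed in when it is done.

```bash
ls; mkdir -p pics; python3 - <<'E'
from plant import manip as m
import cv2
for n in("scene","top"):
    cv2.imwrite(f"pics/{n}0.png",m.capture(n)); c=m.camera_model(n); print(n,c)
print(m.get_t())
E
```

```text
pics
scene {'mtx': array([[508.61363124,   0.        , 326.31691339],
       [  0.        , 508.61363124, 234.63503868],
       [  0.        ,   0.        ,   1.        ]]), 'eye': array([1.01857724, 0.7777416 , 0.83974086]), 'attitude': array([[-0.83393453,  0.34046536, -0.43432309],
       [ 0.55171728,  0.53245835, -0.64194715],
       [ 0.01269819, -0.77496545, -0.63187603]])}
top {'mtx': array([[621.60767107,   0.        , 316.41387914],
       [  0.        , 621.60767107, 247.34867748],
       [  0.        ,   0.        ,   1.        ]]), 'eye': array([0.3028961 , 0.09174407, 1.6986627 ]), 'attitude': array([[ 0.00363123, -0.98677834,  0.16203492],
       [-0.99984138, -0.00640803, -0.01661772],
       [ 0.01743633, -0.16194888, -0.98664509]])}
0.1
```

View pics/scene0.png

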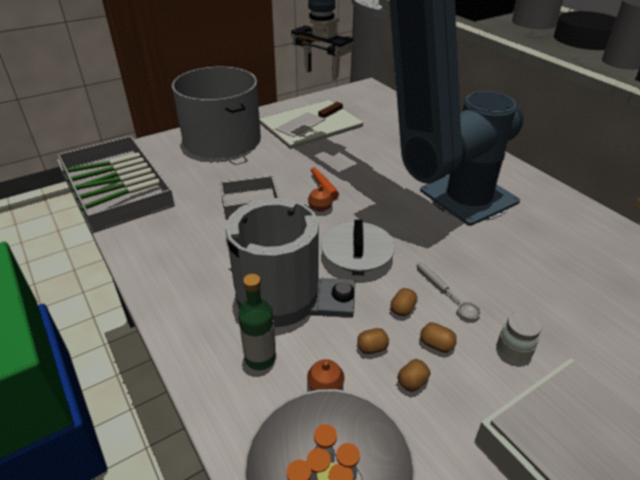

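View pics/top0.png

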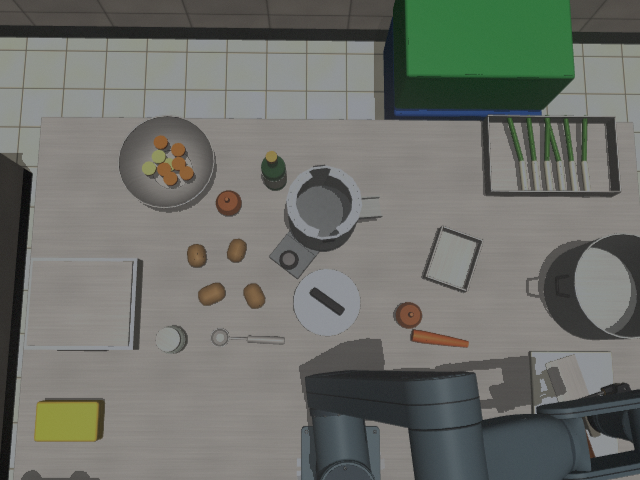

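The scene view shows four potatoes near (404,302), (438,337), (373,341) and (414,375). The drum is at (275,255), the lid at (357,250), the button at (343,291) and the pan at (248,190). The top view has the mouth at about (324,203), the lid at (327,302), the pan at (453,258), and the spout pointing right. Next: enlarged crops.

```bash
python3 - <<'E'
import cv2
t=cv2.imread("pics/top0.png");s=cv2.imread("pics/scene0.png")
def crop(im,x,y,w,h,k,n):
    c=cv2.resize(im[y:y+h,x:x+w],None,fx=k,fy=k,interpolation=cv2.INTER_CUBIC)
    c=cv2.convertScaleAbs(c,alpha=1.4,beta=15)
    for i in range((-x)%20,w,20): cv2.putText(c,str(x+i),(i*k,8),0,.3,(0,0,255));cv2.line(c,(i*k,8),(i*k,14),(0,0,255))
    for i in range((-y)%20,h,20): cv2.putText(c,str(y+i),(0,i*k),0,.3,(0,0,255));cv2.line(c,(20,i*k),(26,i*k),(0,0,255))
    cv2.imwrite(n,c)
crop(t,180,150,200,195,4,"pics/t1.png" ) if 0 else crop(t,180,160,200,148*1,4,"pics/t1.png")
crop(t,280,160,200,148+37,3,"pics/t2.png")
crop(s,215,170,200,150,4,"pics/s1.png")
E
```

```text
(no output)
```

View pics/t1.png

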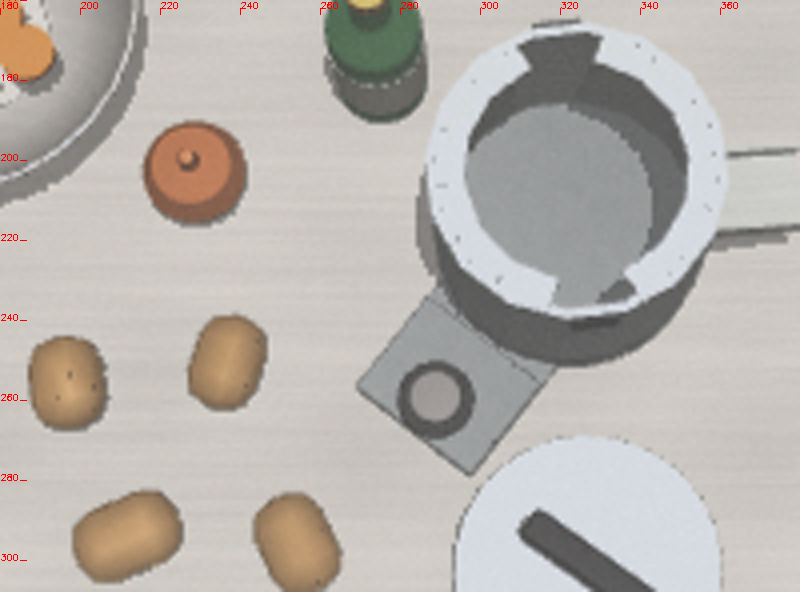

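View pics/t2.png

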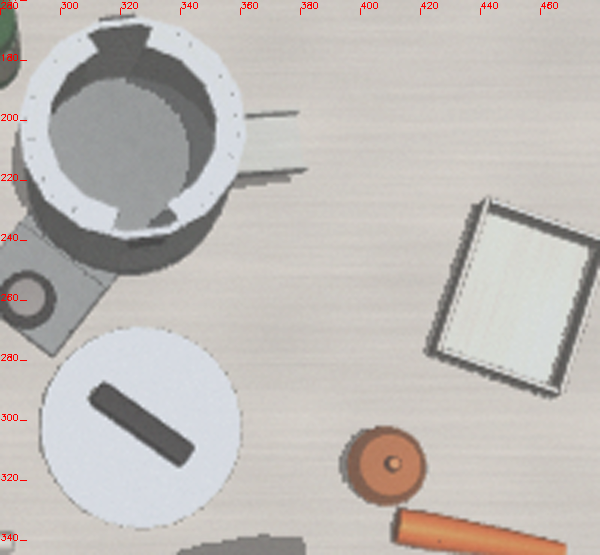

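View pics/s1.png

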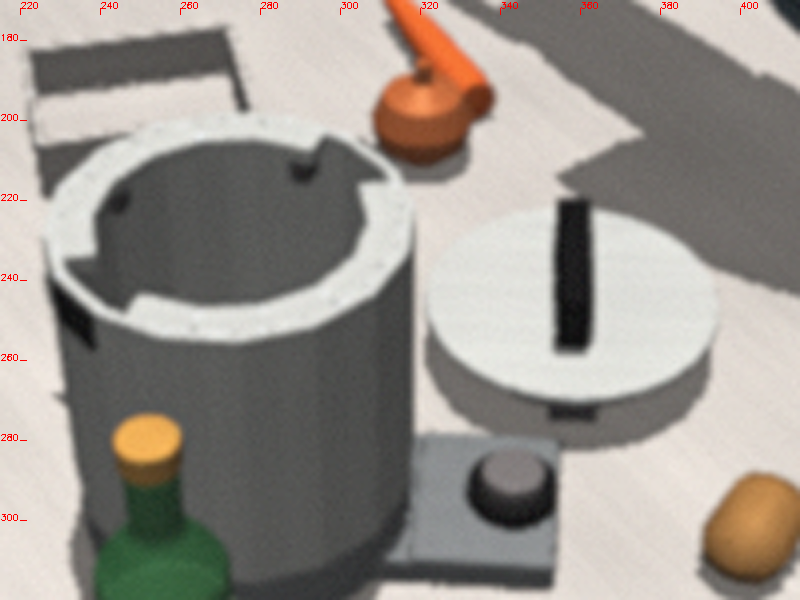

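The top crop shows the rim centred at about (324.2,202.4), with notches at top (320,170) and bottom (328,234). The button is at (289,259) and the four potatoes at (197,256), (237,250), (212,294) and (254,296). The lid handle's centre is at (327,301) and the pan rim's corners are at (442,226), (481,241), (466,292) and (422,278). In the scene crop the rim is at (272,227), the lid disc at (358,246) and the button at (344,287).

```bash
cat > h.py <<'E'
import numpy as np, cv2
from plant import manip as m
from scipy.optimize import least_squares
def proj(n,P):
    c=m.camera_model(n); p=(np.atleast_2d(P)-c["eye"])@c["attitude"]; p=p@c["mtx"].T
    return p[:,:2]/p[:,2:]
def ray(n,uv,z):
    c=m.camera_model(n); d=c["attitude"]@np.linalg.solve(c["mtx"],[uv[0],uv[1],1])
    return c["eye"]+d*(z-c["eye"][2])/d[2]
def tri(t,s):
    f=lambda p: np.r_[proj("top",p)[0]-t,proj("scene",p)[0]-s]
    r=least_squares(f,[.5,0,.1]); return r.x,np.abs(r.fun).max()
def R(yaw):   # tool down, tool y axis at world angle yaw
    y=np.array([np.cos(yaw),np.sin(yaw),0]); z=np.array([0,0,-1.]); return np.c_[np.cross(y,z),y,z]
E
python3 - <<'E'
from h import *
np.set_printoptions(precision=4,suppress=True)
# rim: ellipse extremes umin,umax,vmin,vmax in both views
def ext(P): 
    a=proj("top",P);b=proj("scene",P)
    return np.r_[a.min(0),a.max(0),b.min(0),b.max(0)]
th=np.linspace(0,2*np.pi,720)
def circ(c,r): return c+np.c_[r*np.cos(th),r*np.sin(th),0*th]
def T(u,v):return (180+u/4,160+v/4)
def S(u,v):return (215+u/4,170+v/4)
def T2(u,v):return (280+u/3,160+v/3)
ob=np.r_[T(426,22),T(728,317),S(45,113),S(413,342)]
r=least_squares(lambda p:ext(circ(p[:3],p[3]))-ob,[.5,0,.2,.09]);print("rim",r.x,r.fun)
M=r.x[:3]
ob=np.r_[T2(39,326),T2(242,528),S(427,207),S(718,402)]
r=least_squares(lambda p:ext(circ(p[:3],p[3]))-ob,[.4,0,.04,.09]);print("lid disc",r.x,r.fun)
# notch yaw
def notch(y):
    out=[]
    for s in (0,np.pi):
        for d in (.29,-.29): out.append(M+.084*np.array([np.cos(y+s+d),np.sin(y+s+d),0]))
    return np.array(out)
r=least_squares(lambda p:np.r_[(proj("top",notch(p[0]))-[T(516,42),T(602,38),T(635,290),T(551,305)]).ravel(),(proj("scene",notch(p[0]))-[S(64,259),S(128,309),S(392,182),S(325,136)][:4]).ravel()],[0.1]);print("yaw",r.x,r.fun.round(1))
hc=[ray("top",T2(*p),.08) for p in ((88,400),(105,382),(193,447),(180,467))]
e=(hc[0]+hc[1]-hc[2]-hc[3])[:2]/2;print("handle",np.mean(hc,0),np.linalg.norm(e),np.arctan2(e[1],e[0]))
print("button",tri(T(436,396),S(515,468)))
pc=[ray("top",p,.045) for p in ((442.3,225.7),(481,241),(466,291.7),(422.3,278))]
e=(pc[0]+pc[1]-pc[2]-pc[3])[:2]/2;print("pan",np.mean(pc,0),np.linalg.norm(e),np.linalg.norm(pc[0]-pc[1]),np.arctan2(e[1],e[0]))
print("pan corners tri",tri(T2(558,395),(0,0))[0]*0, [proj("scene",p) for p in pc])
for n,t,s,a,b in (("a",(67,383),(414,375),(66,350),(68,420)),("b",(228,362),(373,341),(216,395),(242,325)),("c",(127,536),(438,337),(90,555),(165,515)),("d",(297,543),(404,302),(277,503),(320,585))):
    p=tri(T(*t),s); e=(ray("top",T(*a),.02)-ray("top",T(*b),.02)); print(n,*p,np.arctan2(e[1],e[0]))
E
```

```text
rim [0.6588 0.0492 0.2069 0.0926] [-0.48    1.0981 -0.7652  0.7291 -1.1877 -0.0638 -0.5593 -0.2757]
lid disc [0.426  0.037  0.0389 0.0897] [-0.3704  0.6789 -0.8322  0.6634 -1.33    0.355  -0.2884 -0.5811]
yaw [0.0767] [  2.6   1.5   0.4   1.2  -2.8   1.8  -1.4  -0.6  12.1  11.8 -16.5 -13.4
 -15.6 -10.5  14.7  12. ]
handle [0.4266 0.0361 0.08  ] 0.09664243419696313 0.9421940013223326
button (array([0.5404, 0.1394, 0.0426]), np.float64(0.8856384349900281))
pan [ 0.5453 -0.3047  0.045 ] 0.14999846901031003 0.11215810546426931 -0.35337378798197594
pan corners tri [ 0. -0.  0.] [array([[222.7386, 205.6764]]), array([[220.7818, 182.6532]]), array([[271.8327, 175.8675]]), array([[280.8666, 199.5575]])]
a [0.5511 0.3902 0.0238] 0.6566475206867892 0.0628211219524131
b [0.5662 0.2818 0.0222] 0.7157093065183062 2.8129248439449435
c [0.4478 0.3463 0.0223] 0.5583745195472716 2.0733149658539523
d [0.4431 0.2326 0.0218] 0.8288001598700703 0.4986032553732832
```

```bash
python3 - <<'E'
from h import *
np.set_printoptions(precision=4,suppress=True)
def T(u,v):return (180+u/4,160+v/4)
def S(u,v):return (215+u/4,170+v/4)
M=np.array([.6588,.0492,.2069])
def notch(y):
    return np.array([M+.084*np.array([np.cos(y+s+d),np.sin(y+s+d),0]) for s in (0,np.pi) for d in (.29,-.29)])
tt=np.array([T(516,42),T(602,38),T(635,290),T(551,305)]);ss=np.array([S(128,309),S(64,259),S(325,136),S(392,182)])
for k in (0,1,2):
    f=lambda p:np.r_[(proj("top",notch(p[0]))-tt-p[1:3]).ravel()*(k!=1),(proj("scene",notch(p[0]))-ss-p[3:5]).ravel()*(k!=0)]
    r=least_squares(f,[0.1,0,0,0,0]);print("yaw",r.x,r.fun.round(1))
y=.1
# reachability + q6 checks
for n,p,yw in (("a",(.551,.390,.006),0.063+np.pi/2),("lid",(.4266,.0361,.047),.942+np.pi/2),("lid",(.4266,.0361,.047),.942-np.pi/2),
  ("m1",(.6588,.0492,.3),y+np.pi/2),("m1",(.6588,.0492,.3),y-np.pi/2),("m2",(.6588,.0492,.3),y+np.pi/2-1.05),("m2",(.6588,.0492,.3),y-np.pi/2-1.05),("btn",(.54,.139,.05),0),("pan",(.475,-.279,.01),-.353),("pan",(.475,-.279,.01),-.353+np.pi)):
    print(n,round(yw,2),m.inverse_kinematics(p,R(yw)))
E
```

```text
yaw [ 0.1294 -0.3187  1.011   0.      0.    ] [ 1.2  1.2 -1.1 -0.1 -0.8  0.2  0.7 -1.2 -0.   0.   0.   0.  -0.   0.
 -0.  -0. ]
yaw [ 0.1263  0.      0.     -1.3323  0.0486] [ 0.   0.  -0.   0.  -0.   0.   0.  -0.  -0.9  0.1  1.4  0.3  0.9  0.3
 -1.5 -0.7]
yaw [ 0.1279 -0.319   1.0111 -1.3332  0.0509] [ 1.3  1.1 -1.  -0.1 -0.9  0.2  0.6 -1.2 -0.8  0.1  1.4  0.4  0.9  0.3
 -1.5 -0.7]
a 1.63 [ 0.4511  0.6662  1.4398 -0.      1.0356 -1.1827]
lid 2.51 [-0.1774  0.2504  2.0385 -0.      0.8526 -2.6902]
lid -0.63 [-0.1774  0.2504  2.0385 -0.      0.8526  0.4514]
m1 1.67 [-0.094   0.4306  1.094  -0.      1.617  -1.7648]
m1 -1.47 [-0.094   0.4306  1.094  -0.      1.617   1.3768]
m2 0.62 [-0.094   0.4306  1.094  -0.      1.617  -0.7148]
m2 -2.52 [-0.094   0.4306  1.094  -0.      1.617   2.4268]
btn 0 [ 0.0519  0.4395  1.7258 -0.      0.9762  0.0519]
pan -0.35 [-0.7336  0.4856  1.775  -0.      0.881  -0.3806]
pan 2.79 [-0.7336  0.4856  1.775  -0.      0.881   2.761 ]
```

```bash
cat >> h.py <<'E'
def spuds():
    im=m.capture("top"); h=cv2.cvtColor(im,cv2.COLOR_BGR2HSV)
    k=cv2.inRange(h,(8,90,50),(20,200,230)); k[:225]=0;k[345:]=0;k[:,:150]=0;k[:,285:]=0
    k=cv2.morphologyEx(k,cv2.MORPH_OPEN,np.ones((3,3),np.uint8))
    out=[]
    for c in cv2.findContours(k,cv2.RETR_EXTERNAL,cv2.CHAIN_APPROX_NONE)[0]:
        if cv2.contourArea(c)<120: continue
        b=[ray("top",p,.022) for p in cv2.boxPoints(cv2.minAreaRect(c))]
        M=cv2.moments(c); p=ray("top",(M["m10"]/M["m00"],M["m01"]/M["m00"]),.022)
        e,f=b[1]-b[0],b[2]-b[1]; l=e if np.linalg.norm(e)>np.linalg.norm(f) else f
        out.append((p[0],p[1],np.arctan2(l[1],l[0]),np.linalg.norm(e),np.linalg.norm(f)))
    return im,np.array(out)
E
python3 - <<'E'
from h import *
np.set_printoptions(precision=3,suppress=True)
print(spuds()[1])
E
```

```text
[[ 0.446  0.233 -2.664  0.046  0.064]
 [ 0.451  0.346 -1.14   0.07   0.048]
 [ 0.555  0.391 -3.109  0.046  0.055]
 [ 0.57   0.282 -0.292  0.062  0.044]]
```

```bash
cat > pot.py <<'E'
from h import *
np.set_printoptions(precision=3,suppress=True)
MX,MY=.6588,.0492
for k in range(5):
    if k: m.move_pose((.60,.03,.31),R(0.1)) if 0 else None
    im,P=spuds(); print(m.get_t(),len(P))
    if not len(P): break
    p=P[0]; xy=p[:2]-[.002,0]
    yaw=(p[2]+np.pi/2+np.pi/2)%np.pi-np.pi/2
    m.move_gripper(.085,25)
    m.move_pose((*xy,.31),R(yaw)); m.move_pose((*xy,.12),R(yaw))
    m.servo_line((*xy,.007),feed=.15,guard=15)
    m.move_gripper(0,25); w=m.get_width()
    m.servo_line((*xy,.12),feed=.3); m.move_pose((*xy,.31),R(yaw))
    o=[(.015,0),(-.015,.0),(0,.012),(0,-.012),(0,0)][k]
    ty=0.1
    m.move_pose((MX+o[0],MY+o[1],.31),R(ty))
    print(xy,yaw,"w",w,m.get_width(),m.get_tcp_pos())
    if m.get_width()<.03: continue
    m.servo_line((MX+o[0],MY+o[1],.215),feed=.2)
    m.move_gripper(.075); m.dwell(.15)
    m.servo_line((MX+o[0],MY+o[1],.31),feed=.3)
cv2.imwrite("pics/top1.png",m.capture("top")); cv2.imwrite("pics/scene1.png",m.capture("scene"))
E
python3 pot.py
```

```text
0.2 4
[0.444 0.233] -1.0928914333456037 w 0.05019862985387268 0.05022696988878547 [0.673 0.05  0.309]
10.3917 3
[0.449 0.346] 0.4304116765070747 w 0.05190416457272532 0.05194714380719055 [0.643 0.051 0.31 ]
19.0667 2
[0.547 0.309] 1.2801400950375807 w 0.048149872932565875 0.047942663775853454 [0.658 0.062 0.309]
27.25 1
[0.553 0.392] -1.5379673760664532 w 0.05137594414130076 0.051222043123193756 [0.659 0.038 0.309]
36.9917 0
```

```bash
cat > pan.py <<'E'
from h import *
np.set_printoptions(precision=3,suppress=True)
def g(c,y,z,a=-.0725,b=-.035):
    u=np.array([np.cos(y),np.sin(y)]);v=np.array([-u[1],u[0]]); return (*(np.array(c)+a*u+b*v),z)
C=(.543,-.304);y0=-.353;S=(.6805,-.1194);y1=.128
m.move_pose(g(C,y0,.25),R(y0)); m.move_gripper(.04,30)
m.move_pose(g(C,y0,.08),R(y0)); print("hit",m.servo_line(g(C,y0,.018),feed=.08,guard=8),m.get_tcp_pos())
m.move_gripper(0,30); print("w",m.get_width())
m.servo_line(g(C,y1,.018),R(y1),feed=.04)
m.servo_line(g(S,y1,.018),R(y1),feed=.08); print(m.get_width(),m.get_ft_force(),m.get_tcp_pos())
m.move_gripper(.03); m.servo_line(g(S,y1,.12),feed=.15)
m.move_pose((.30,-.35,.25),R(-.35))
t=m.capture("top");s=m.capture("scene");print(m.get_t())
cv2.imwrite("pics/t3.png",cv2.resize(t[150:330,180:440],None,fx=3,fy=3,interpolation=cv2.INTER_CUBIC))
cv2.imwrite("pics/s3.png",cv2.resize(s[150:330,200:460],None,fx=3,fy=3,interpolation=cv2.INTER_CUBIC))
E
python3 pan.py
```

```text
hit False [ 0.463 -0.312  0.018]
w 0.005044916146595368
0.005069772466147112 [-2.754 -5.129  5.803] [ 0.612 -0.165  0.018]
48.7833
```

View pics/t3.png

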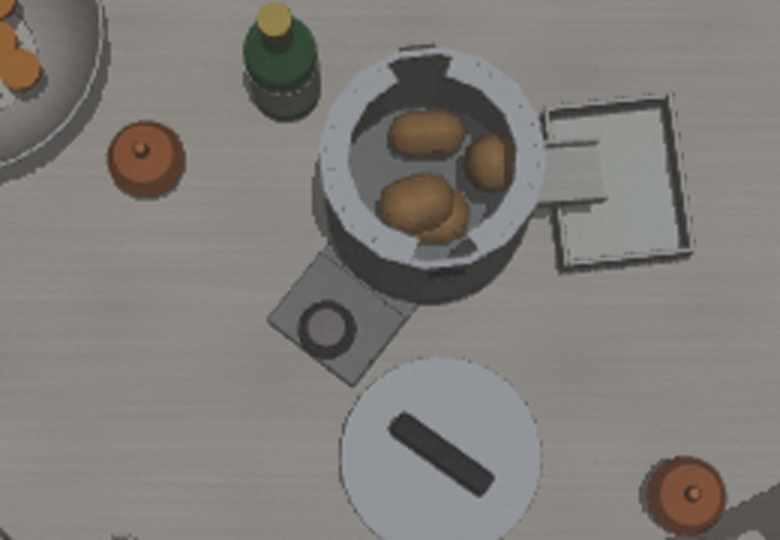

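The crop shows all four potatoes inside the drum, and the pan under the spout with rim corners at about (545,110), (672,97), (690,255) and (562,270). The lid is unmoved. Next is the lid.

```bash
cat > lid.py <<'E'
from h import *
np.set_printoptions(precision=4,suppress=True)
pc=[ray("top",(180+a/3,150+b/3),.045) for a,b in ((545,110),(672,97),(690,255),(562,270))];print("pan",np.mean(pc,0)-[.6805,-.1194,0])
L=(.4255,.0365); y0=.942+np.pi/2; y1=.128+np.pi/2; M=(.6588,.0492)
m.move_gripper(.06,60); m.move_pose((*L,.2),R(y0)); m.move_pose((*L,.10),R(y0))
print("hit",m.servo_line((*L,.047),feed=.08,guard=8),m.get_tcp_pos())
m.move_gripper(0,60); print("w",m.get_width())
m.servo_line((*L,.31),feed=.2); m.move_pose((*M,.31),R(y1))
f0=m.get_ft_force(); print("w",m.get_width(),f0,m.get_ft_torque())
m.servo_line((*M,.26),feed=.15)
print("hit",m.servo_line((*M,.219),feed=.04,guard=8),m.get_tcp_pos(),m.get_ft_force()-f0,m.get_ft_torque())
print(m.get_t())
t=m.capture("top");s=m.capture("scene")
cv2.imwrite("pics/s4.png",cv2.resize(s[150:330,190:430],None,fx=3,fy=3,interpolation=cv2.INTER_CUBIC))
E
python3 lid.py
```

```text
pan [-0.0038 -0.0055  0.045 ]
hit False [0.4261 0.0364 0.0475]
w 0.021985054590189533
w 0.021627418752451895 [ 0.0909  0.2954 -4.4578] [ 0.0141 -0.0581  0.0255]
hit True [0.6586 0.0492 0.2201] [-0.3486 -0.1078 11.6005] [ 0.0261 -0.2543 -0.0433]
56.9833
```

View pics/s4.png

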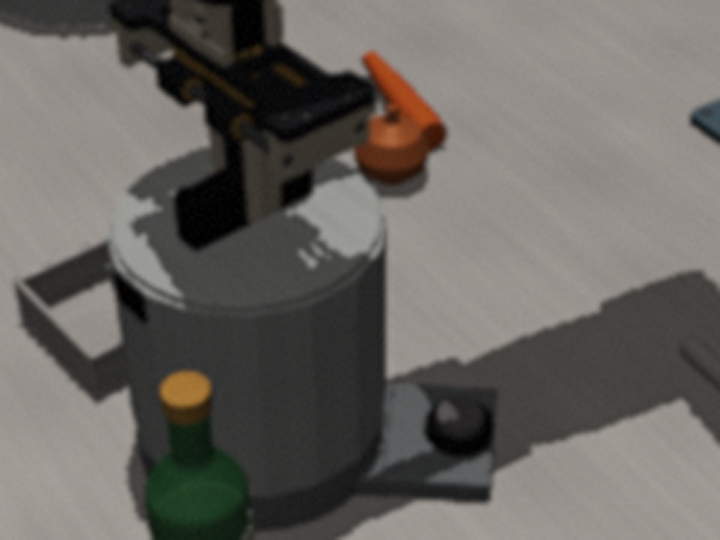

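The lid lies flat on the rim, with its disc edge flush all round at about (248,230), so the lugs have dropped. Now I turn it clockwise.

```bash
cat > turn.py <<'E'
from h import *
np.set_printoptions(precision=3,suppress=True)
y1=.128+np.pi/2; M=m.get_tcp_pos()
for d in np.radians([10,20,30,40,48,54,57,59]):
    m.move_pose((M[0],M[1],.220),R(y1-d)); tq=m.get_ft_torque()
    Rr=m.get_ee_rot(); print(np.degrees(d).round(),np.degrees(y1-np.arctan2(Rr[1,1],Rr[0,1])).round(1),m.get_ft_force(),tq,m.get_width())
    if abs(tq[2])>1.3: break
m.move_gripper(.05); p=m.get_tcp_pos()
m.servo_line((p[0],p[1],.30),feed=.15)
m.move_pose((.35,-.25,.30),R(0)); print(m.get_t())
t=m.capture("top");s=m.capture("scene")
a=cv2.resize(t[150:290,240:440],None,fx=3,fy=3,interpolation=cv2.INTER_CUBIC)
cv2.imwrite("pics/t5.png",a);cv2.imwrite("pics/s5.png",cv2.resize(s[150:330,190:430],None,fx=3,fy=3,interpolation=cv2.INTER_CUBIC))
E
python3 turn.py
```

```text
10.0 9.8 [ 0.406  0.151 -0.901] [ 0.065 -0.116 -0.246] 0.021490770238725723
20.0 19.7 [0.518 0.599 0.418] [ 0.071 -0.125 -0.187] 0.021825332162407018
30.0 29.6 [-0.084  0.454  1.247] [ 0.011 -0.173 -0.225] 0.021484298191233108
40.0 39.6 [0.246 0.561 1.043] [ 0.005 -0.107 -0.25 ] 0.021593769657947976
48.0 47.6 [0.616 0.024 0.766] [-0.017 -0.088 -0.263] 0.021223852132093456
54.0 53.6 [ 0.145 -0.123  1.846] [ 0.051 -0.118 -0.34 ] 0.021505111207896655
57.0 56.7 [0.425 1.234 1.46 ] [-0.067 -0.191 -0.042] 0.02141271883110916
59.0 58.8 [2.428 0.357 2.171] [ 0.077 -0.369  0.349] 0.021824468390769132
62.2
```

View pics/t5.png

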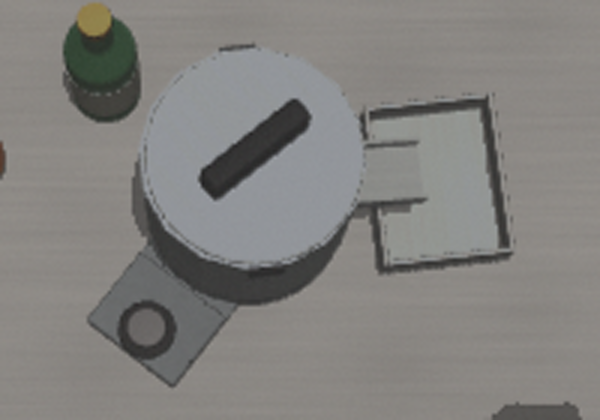

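View pics/s5.png

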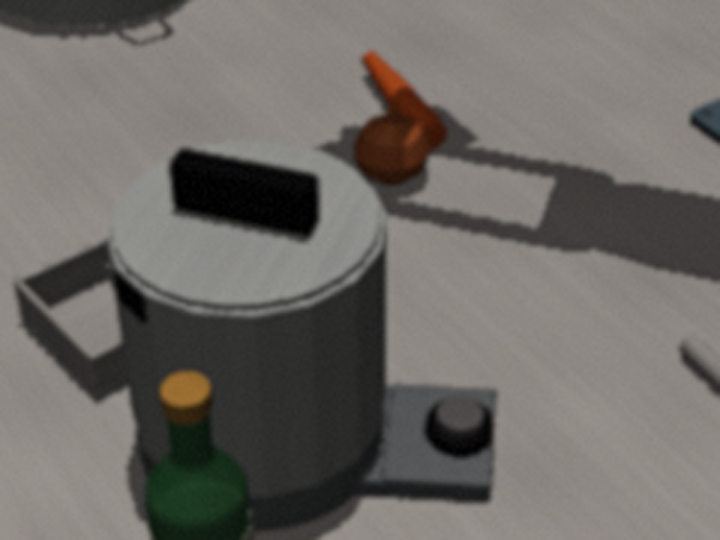

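The lid is flat, with its handle about 57° past the notches, and the pan still stands under the spout (rim centre about (437,183) in the crop). Now I press the button.

```bash
python3 - <<'E'
from h import *
B=(.537,.142); y=.918
m.move_gripper(0,10)
m.move_pose((.42,.2,.30),R(y)); m.move_pose((*B,.25),R(y)); m.servo_line((*B,.055),feed=.12)
print(m.servo_line((*B,.031),feed=.02,guard=9),m.get_tcp_pos(),m.get_ft_force())
m.dwell(.3); print(m.get_ft_force(),m.get_tcp_pos())
m.servo_line((*B,.25),feed=.12); m.move_pose((.35,-.25,.30),R(0)); m.dwell(.3); print(m.get_t())
t=m.capture("top");s=m.capture("scene")
cv2.imwrite("pics/t6.png",cv2.resize(t[150:350,150:440],None,fx=2.5,fy=2.5,interpolation=cv2.INTER_CUBIC))
E
```

```text
True [0.53695194 0.14199158 0.03627404] [-0.63770753 -0.40262724  5.60310221]
[ 0.16583769 -0.69781262  5.92147288] [0.53693597 0.14200927 0.0362562 ]
72.3167
```

View pics/t6.png

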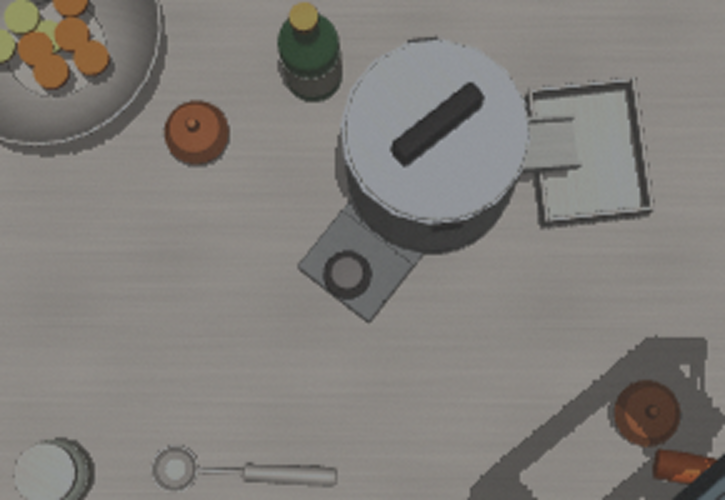

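The view shows everything in place. The press held at 5.9 N against the 5 N needed. I'll press once more, more firmly, to be certain, and then hand in.

```bash
python3 - <<'E'
from h import *
B=(.537,.142); y=.918
m.move_pose((.42,.2,.30),R(y)); m.move_pose((*B,.25),R(y)); m.servo_line((*B,.055),feed=.12)
print(m.servo_line((*B,.030),feed=.02,guard=18),m.get_tcp_pos(),m.get_ft_force())
m.dwell(.2); print(m.get_ft_force())
m.servo_line((*B,.25),feed=.12); m.move_pose((.35,-.25,.30),R(0)); m.dwell(.5); print(m.get_t(),m.job_done())
E
```

```text
True [0.53695691 0.14200324 0.03623661] [-1.144134   -0.30514586  7.15873357]
[-0.7587663  -1.23935174  6.89656164]
the job is handed in; nothing more can be done
81.65 None
```

The job is handed in at 81.7 s: all four potatoes are in the drum, the lid is locked about 57–59° past the notches, the pan is about 7 mm from its spot, and the start button was pressed fully (twice) and released; no verdict was returned.

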